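Set and lock the pressure screw of a printing press

ROBOT

A 6-joint arm with a two-finger parallel gripper is mounted at the origin on the work surface. World frame = base frame: x ahead of the robot, y to its left, z up, the work surface at z = 0. Lengths are in m, angles in rad, forces in N, time in s.
With the tool pointing down it reaches from about 0.425 to 0.95 m from the base axis. Payload 3.5 kg.
Tool frame: the origin (TCP) lies where the fingers leave the gripper's body, on its centre line; the fingertips stand 73 mm ahead of it and the grasp point (between the pads) lies 54 mm ahead of it; z points along the fingers, y is the line along which they close (so a half turn about z gives the same grasp; the last joint's range is limited). The gripper opens to 85 mm and grips with 20 to 120 N. Pads are 22 mm wide; open, the fingers measure 114 mm over their backs; the gripper's body (76 mm by 85 mm) begins 54 mm behind the grasp point. The pads swing forward as they close: fully open they stand 13 mm farther back than shut.
Start: joints at [1.023, 0.286, 1.577, -0, 1.279, -0.15], TCP at [0.261, 0.622, 0.304] pointing down, gripper open.
Joint ranges: [-2.77, 2.77], [-0.9, 2.22], [0.21, 2.48], [-1.53, 4.67], [0.24, 2.81], [-2.84, 2.84]. Speed limits (rad/s): [2.79, 2.79, 3.14, 3.14, 3.14, 3.14].

INTERFACE

Orientations are given as a 3x3 rotation matrix whose columns are the frame's x, y, z axes.
In Python, from workcell import state, get_image, close_job, recognise, place_of gives the robot as it stands. The module is installed in compiled form; this text tells all that it offers.
- The arm moves only by the tool drive_tool, never from a script. Its argument "moves" is a list of rows, each an object of numbers: "tx", "ty", "tz": the shift along the tool's x, y, z each as a share of 0.1 m, from -1 to 1; "wx", "wy", "wz": the turn, a rotation vector about the tool's x, y, z each as a share of pi/2 rad, from -1 to 1; "claw": the finger opening in mm, from 0 to 85.4. A call has 1 to 12 rows; each row shifts and turns the commanded pose from where the row before left it, along the tool's axes as they then stand; what a row does not reach is not made up. A row lasts 1/8 s, in which the tool goes at most 62.5 mm and 10.7 degrees, less where a joint would pass 70% of its speed; a pose out of reach is approached as far as the arm can. A call with a number of a shift or a turn outside -1 to 1 is refused whole. A call with a gripper value outside its range is refused whole. The fingers move at their own pace and stop on an object; "squeeze" is the grip in N (left out, the last holds). Time passes only in rows, so rows that do not move let the fingers close. It gives the time, the measured TCP pose, the force, the opening and the grip force at its end, in the units of the state.
- state(): the state, without advancing time (a new reading comes with each control period).
- get_image(name): name is "scene" or "side" or "wrist"; returns a dict with "image" (400x640x3 uint8, red, green, blue), "K" (3x3 intrinsics, pixels), "dist_coeffs" ([k1, k2, p1, p2, k3] as OpenCV has them; the pictures are not rectified), "R" (3x3) and "t" (3): a world point X has camera coordinates R X + t. Camera axes: x right, y down, z forward; pixel columns grow to the right and rows downward; lengths in m; the calibration is good to about 2 mm. A picture is of the moment at which its call begins. There is no depth.
- close_job(): hands the job in; it is judged then, once.
Trained networks look in a picture, given as the dict that the camera call returned (one of the last four; its "shot" number tells which), for a name from the list of things; names that differ only in an ending like _2 or _b are one class to them, and where a whole thing is asked for, a point or a joint stands for the part that bears it (a point fixed in the world has none). Each returns a list of dicts, best first, with "p" (0 to 1); they miss things now and then, are a little off and sometimes report something else, mostly with a low value. They report only what shows in the picture. A call takes as long as a camera call.
- recognise(label, picture): "centre" ([x, y, z] in m, in world coordinates, good to about 4 mm: the middle of the surface that is visible of it).
- place_of(label, picture): "centre" ([x, y, z] in m, in world coordinates, good to about 4 mm: a listed point, or the origin of a listed thing).
The state is a dict: "time": time; "joint_pos": joint angles; "qvel": joint speeds; "joint_efforts": joint torques, N m; "ee_pos": TCP position; "tool_rot": TCP orientation; "force": force on the tool from outside, world axes, zero at the start; "wrist_torque": the same for the moment, N m; "grip_width": finger opening in m; "gripper_force": force on a finger pad.
Only numpy, scipy, OpenCV 4.12 (cv2) and the standard library are available. Lean on these libraries where they do the work, as an engineer would, in place of code of your own. Each camera call takes 0.05 s, during which the arm holds its last target. There are 200 camera calls.

TASK

On the small green printing press, turn the pressure screw clockwise by its brass head until the red end points along the red line on the bridge. Then run the brass hexagon jam nut beneath it down against the washer and nip it up to about 0.5 N m (under 0.35 is loose, over 0.65 crushes the washer), so the screw is locked at its mark. Leave everything else on the bench alone and let go.

Things in the scene. Friction and masses are not known exactly. Their poses are not given: they have to be found in the camera images.
- press: small green relief-printing press, fixed to the bench: base plate 150 x 240 mm, two columns, and a bridge 60 mm wide (its x), 240 mm long (its y), top 95 mm above the bench. Origin: on the bench, under the pressure screw's vertical axis (z). Cap nuts 28 mm across, 9 mm high, stand on the bridge 95 mm either side of the axis.
- mark (a point): middle of the red line on the bridge top, 52 mm from the screw's axis towards the press's +y; the line is 36 mm long and points at the axis
- bushing: the fixed threaded bushing on the bridge, 30 mm across, 27 mm tall, origin at its foot on the axis. On it lie a copper packing ring of unknown thickness and a steel spring washer 33 mm across: the washer's free top is 32.0 to 34.2 mm above the bushing's foot, different each time and not reported.
- screw_head (a point): centre of the top of the pressure screw's head, on the axis. The head is a brass bar 14 mm wide, 28 mm long, 15 mm tall, one end painted red; below it the bare 12 mm shank runs down 18 to 22 mm to the jam nut. When set, the bar lies along the press's y, red end at +y, and its top is 183 mm above the bench.
- screw (a joint): angle of the pressure screw in rad, growing clockwise seen from above; 0 is the red end exactly over the red line (set); it starts between -1.3 and -0.5, so it must be turned clockwise. About 0.10 N m of steady friction; stays where it is left; sinks 8 mm per turn.
- jam_nut: brass hexagon jam nut on the screw, 38 mm across flats, 18 mm tall; origin at the centre of its underside, on the axis, 129.8 to 130.8 mm above the bench at the start. Two of its flats face its own +x and -x, the others every 60 degrees. Turned clockwise seen from above it sinks 8 mm per turn; it needs about 0.5 to 3 rad to reach the washer, then about 0.3 rad more.
- nut_top (a point): centre of the jam nut's top face, 18 mm above its underside. Its thread has about 0.10 N m of friction, always against the motion (so a moment read at rest may be up to 0.2 N m below that while turning); from first touch of the washer the moment rises about 1.5 N m per rad, to 0.5 N m some 0.3 rad later. Let go, it springs back by up to 0.4 rad and stays snug. It does not turn the screw.
- spanner: loose open-ended spanner, 150 mm long, lying flat in front of the press; origin under its middle; leave alone
- ink_tin: loose black ink tin with a pale lid, 60 mm across, 45 mm tall, beside the press; origin at its underside; leave alone
- brayer: loose ink roller with a wooden handle, about 130 mm long, 32 mm tall, beside the press; origin under its rubber roll; leave alone
- paint_bottle: loose red paint bottle, 54 mm across, 140 mm tall; origin at its underside; leave alone
- glue_jar: loose blue jar, 68 mm across, 90 mm tall; origin at its underside; leave alone
- steel_rule: loose steel rule, 30 x 300 x 4 mm, lying flat; origin under its middle; leave alone
- lino_block: loose cork-coloured block, 100 x 75 x 20 mm; origin under its middle; leave alone

How it is judged:
By the outcome, as a careful person would: the job done as asked, in the order asked, and still so for the second after the job is handed in, with the robot touching nothing.
It also fails if it takes over 72 s, if anything falls off the work surface, if the arm or the gripper's body presses on something with over 40 N, if the wrist force passes 120 N, or if a joint passes its speed limit or range.

## Working session

There is one attempt and no reset: what is moved stays moved. The work goes in short steps, Python scripts to look and compute and a tool call to move; the robot and the scene stay as the last step left them, time stands still between calls to the robot, and variables do not carry over. Pictures are saved under pics/ and viewed, at most 10 in all, crops included, and the job is handed in when it is done.

Besides the shell and the picture viewer there is one more tool, called after ">>>" by a JSON object that holds its "method" and its "body", one argument or row to a line. drive_tool: Moves the arm, as the interface text tells. Shift numbers are shares of 0.1 m and turn numbers shares of pi/2 rad, none past 1 either way. Its arguments: {"type":"object","properties":{"moves":{"type":"array","items":{"type":"object","properties":{"tx":{"type":"number"},"ty":{"type":"number"},"tz":{"type":"number"},"wx":{"type":"number"},"wy":{"type":"number"},"wz":{"type":"number"},"claw":{"type":"number"}}}},"squeeze":{"type":"number"}},"required":["moves"]}

```bash
mkdir -p pics; cat > h.py <<'E'
import numpy as np,cv2
from workcell import *
def snap(n,f):
    d=get_image(n); cv2.imwrite(f,d["image"][:,:,::-1]); return d
def proj(d,P):
    return cv2.projectPoints(np.array(P,float).reshape(-1,3),cv2.Rodrigues(np.array(d["R"]))[0],np.array(d["t"],float),np.array(d["K"]),np.array(d["dist_coeffs"]))[0][:,0]
def onplane(d,px,z):
    u=cv2.undistortPoints(np.array(px,float).reshape(-1,1,2),np.array(d["K"]),np.array(d["dist_coeffs"]))[:,0]
    R=np.array(d["R"]);t=np.array(d["t"]);c=-R.T@t
    r=np.c_[u,np.ones(len(u))]@R
    return c+r*((z-c[2])/r[:,2])[:,None]
E
python3 - <<'E'
from h import *
np.set_printoptions(precision=4,suppress=True)
s=state();print(s["ee_pos"],s["tool_rot"],s["time"])
for n in["scene","side"]:
    d=snap(n,f"pics/{n}0.png")
    for l in["screw_head","nut_top","mark","press","jam_nut","bushing","paint_bottle","glue_jar","ink_tin"]:
        for f in (place_of,):
            r=f(l,d)
            if r:print(n,l,np.round(r[0]["centre"],4),round(r[0]["p"],2))
print(state()["time"])
a=cv2.imread("pics/scene0.png");b=cv2.imread("pics/side0.png")
cv2.imwrite("pics/both.png",cv2.resize(np.vstack([a,b]),(480,600)))
E
```

```text
[0.2612 0.6219 0.3025] [[-0.9219  0.3874 -0.0012]
 [ 0.3874  0.9219 -0.002 ]
 [ 0.0003 -0.0023 -1.    ]] 0.0
scene screw_head [0.5001 0.0898 0.1837] 0.48
scene nut_top [0.5021 0.0913 0.1472] 0.69
scene mark [0.4791 0.1353 0.0952] 0.92
scene press [0.4986 0.0918 0.0016] 0.57
scene jam_nut [0.4983 0.0909 0.13  ] 0.52
scene bushing [0.4979 0.0903 0.0953] 0.46
scene paint_bottle [ 0.4273  0.4359 -0.0014] 0.7
scene glue_jar [ 0.5844  0.4362 -0.0019] 0.85
scene ink_tin [ 0.558  -0.0736 -0.0001] 0.87
side screw_head [0.4994 0.0872 0.1853] 0.5
side nut_top [0.5005 0.0905 0.1509] 0.52
side mark [0.4793 0.1425 0.0967] 0.91
side press [ 0.498   0.0956 -0.0007] 0.89
side jam_nut [0.499  0.0941 0.1288] 0.4
side bushing [0.5019 0.0932 0.0955] 0.54
side paint_bottle [ 0.4289  0.4365 -0.0019] 0.71
side glue_jar [0.5882 0.4336 0.0023] 0.64
side ink_tin [ 0.5578 -0.0731 -0.0005] 0.67
1.0
```

View pics/scene0.png

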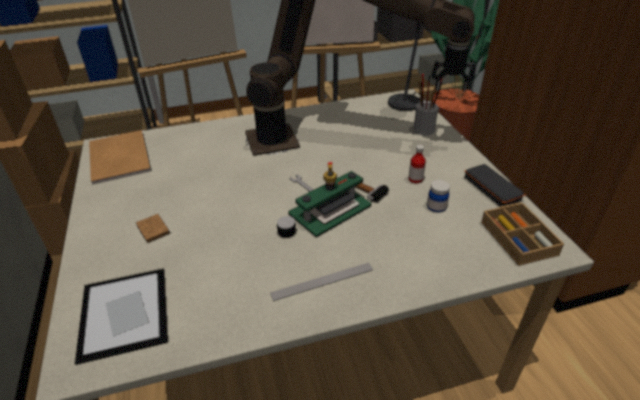

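View pics/side0.png

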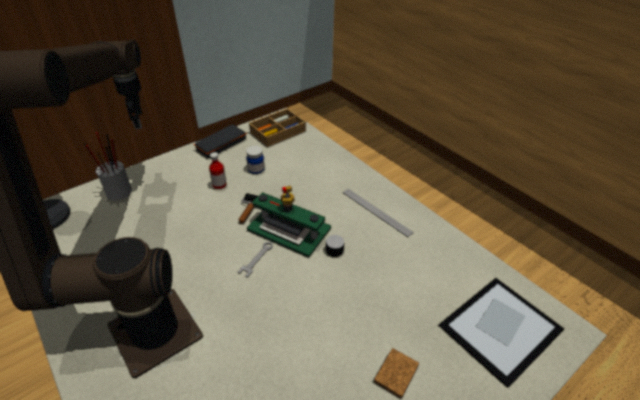

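The pictures show the green press with its brass screw at about (330,180) in the scene view and (288,195) in the side view. That puts it near (0.50, 0.09) with a yaw of about 24°. The bottle and jar stand clear at (417,165) and (438,195) in the scene view. I'm moving above the press for a close look.

>>> {"method": "drive_tool", "body": {
  "moves": [
    {"tx": -0.387,"ty": -0.36,"tz": -0.027,"claw": 85},
    {"tx": -0.387,"ty": -0.36,"tz": -0.027},
    {"tx": -0.387,"ty": -0.36,"tz": -0.027},
    {"tx": -0.387,"ty": -0.36,"tz": -0.027},
    {"tx": -0.387,"ty": -0.36,"tz": -0.027},
    {"tx": -0.387,"ty": -0.36,"tz": -0.027},
    {"tx": -0.387,"ty": -0.36,"tz": -0.027},
    {"tx": -0.387,"ty": -0.36,"tz": -0.027},
    {"tx": -0.387,"ty": -0.36,"tz": -0.027},
    {"tx": -0.387,"ty": -0.36,"tz": -0.027},
    {"tx": -0.387,"ty": -0.36,"tz": -0.027},
    {}
  ]
}}

```text
invalid input
```

```bash
cat > look.py <<'E'
import sys
from h import *
np.set_printoptions(precision=4,suppress=True)
s=state();print(s["time"],s["ee_pos"],s["tool_rot"],s["joint_pos"],s["force"],s["wrist_torque"])
d=snap("wrist","pics/%s.png"%sys.argv[1])
print("cam",-np.array(d["R"]).T@d["t"])
import pickle;pickle.dump(d,open("d.pkl","wb"))
for l in["screw_head","nut_top","mark","press","jam_nut","bushing"]:
    r=place_of(l,d)
    if r:print(l,np.round(r[0]["centre"],4),round(r[0]["p"],2))
E
python3 look.py w1
```

```text
1.0 [0.2615 0.6223 0.304 ] [[-0.9219  0.3874  0.    ]
 [ 0.3874  0.9219 -0.    ]
 [-0.      0.     -1.    ]] [ 1.023   0.2863  1.5767 -0.      1.2786 -0.15  ] [-0.786   0.0689  0.4489] [0.0187 0.0612 0.0404]
cam [0.1906 0.6521 0.3745]
```

View pics/w1.png

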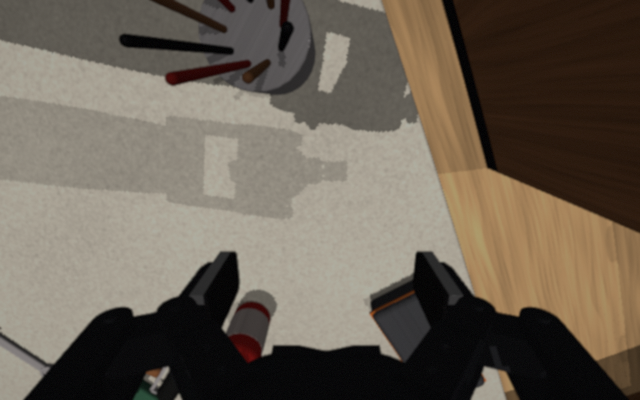

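The wrist view only shows the bottle and the finger tips; the move was refused. I suspect the empty row, so I'm resending without it.

>>> {"method": "drive_tool", "body": {
  "moves": [
    {"tx": -0.404,"ty": -0.33,"tz": -0.022,"claw": 85},
    {"tx": -0.404,"ty": -0.33,"tz": -0.022},
    {"tx": -0.404,"ty": -0.33,"tz": -0.022},
    {"tx": -0.404,"ty": -0.33,"tz": -0.022},
    {"tx": -0.404,"ty": -0.33,"tz": -0.022},
    {"tx": -0.404,"ty": -0.33,"tz": -0.022},
    {"tx": -0.404,"ty": -0.33,"tz": -0.022},
    {"tx": -0.404,"ty": -0.33,"tz": -0.022},
    {"tx": -0.404,"ty": -0.33,"tz": -0.022},
    {"tx": -0.404,"ty": -0.33,"tz": -0.022},
    {"tx": -0.404,"ty": -0.33,"tz": -0.022},
    {"tx": -0.404,"ty": -0.33,"tz": -0.022}
  ]
}}

```text
invalid input
```

>>> {"method": "drive_tool", "body": {
  "moves": [
    {"tx": -0.404,"ty": -0.33,"tz": -0.022,"wx": 0,"wy": 0,"wz": 0,"claw": 85}
  ]
}}

```text
time: 1.48
ee_pos: [0.285, 0.5773, 0.3056]
tool_rot: [[-0.923, 0.384, -0.0], [0.384, 0.923, 0.0], [0.0, 0.0, -1.0]]
force: [-0.0, -0.3, -0.1]
grip_width: 0.0852
gripper_force: 0.0
```

>>> {"method": "drive_tool", "body": {
  "moves": [
    {"tx": -0.404,"ty": -0.33,"tz": -0.022,"wx": 0,"wy": 0,"wz": 0,"claw": 85},
    {"tx": -0.404,"ty": -0.33,"tz": -0.022,"wx": 0,"wy": 0,"wz": 0,"claw": 85},
    {"tx": -0.404,"ty": -0.33,"tz": -0.022,"wx": 0,"wy": 0,"wz": 0,"claw": 85},
    {"tx": -0.404,"ty": -0.33,"tz": -0.022,"wx": 0,"wy": 0,"wz": 0,"claw": 85},
    {"tx": -0.404,"ty": -0.33,"tz": -0.022,"wx": 0,"wy": 0,"wz": 0,"claw": 85},
    {"tx": -0.404,"ty": -0.33,"tz": -0.022,"wx": 0,"wy": 0,"wz": 0,"claw": 85},
    {"tx": -0.404,"ty": -0.33,"tz": -0.022,"wx": 0,"wy": 0,"wz": 0,"claw": 85},
    {"tx": -0.404,"ty": -0.33,"tz": -0.022,"wx": 0,"wy": 0,"wz": 0,"claw": 85},
    {"tx": -0.404,"ty": -0.33,"tz": -0.022,"wx": 0,"wy": 0,"wz": 0,"claw": 85},
    {"tx": -0.404,"ty": -0.33,"tz": -0.022,"wx": 0,"wy": 0,"wz": 0,"claw": 85},
    {"tx": -0.404,"ty": -0.33,"tz": -0.022,"wx": 0,"wy": 0,"wz": 0,"claw": 85}
  ]
}}

```text
time: 2.85
ee_pos: [0.5556, 0.0678, 0.3307]
tool_rot: [[-0.922, 0.388, 0.001], [0.388, 0.922, 0.0], [-0.001, 0.0, -1.0]]
force: [0.7, 0.6, -0.2]
grip_width: 0.0847
gripper_force: 0.0
```

```bash
python3 look.py w2
```

```text
2.85 [0.5556 0.0678 0.3307] [[-0.9219  0.3875  0.0008]
 [ 0.3875  0.9219  0.0001]
 [-0.0007  0.0004 -1.    ]] [-0.0599  0.0117  1.8351  0.0001  1.294  -1.2328] [ 0.7127  0.6076 -0.1783] [-0.0024  0.0097  0.0182]
cam [0.4847 0.0976 0.4013]
nut_top [0.5032 0.0903 0.1447] 0.61
mark [0.4811 0.1371 0.0937] 0.59
press [ 0.4992  0.0945 -0.0007] 0.92
jam_nut [0.5024 0.091  0.1292] 0.8
```

View pics/w2.png

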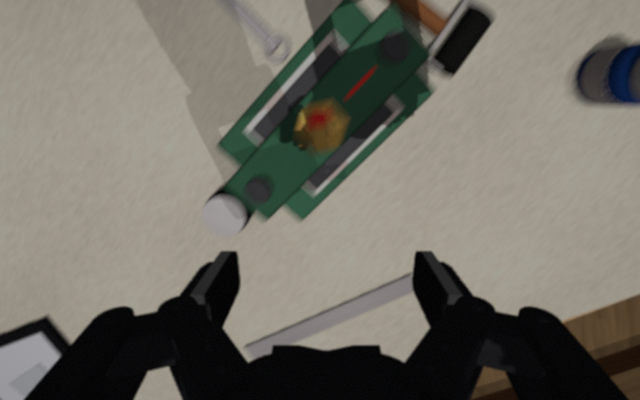

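The press is in view: bridge, red line from (348,98) to (376,68), and the head with red paint near (318,118) over the nut at (325,125). I'll zoom in.

```bash
python3 - <<'E'
from h import *
import pickle
np.set_printoptions(precision=4,suppress=True)
d=pickle.load(open("d.pkl","rb"));im=d["image"]
c=im[40:200,230:430,::-1];c=np.clip(c.astype(float)*1.8,0,255).astype(np.uint8)
cv2.imwrite("pics/c2.png",cv2.resize(c,None,fx=4,fy=4,interpolation=cv2.INTER_CUBIC))
r,g,b=[im[:,:,i].astype(int) for i in range(3)]
m=(r>90)&(g<45)&(b<50); n,l,st,ce=cv2.connectedComponentsWithStats(m.astype(np.uint8))
for i in range(1,n):
    if st[i,4]>15:
        ys,xs=np.where(l==i);v=cv2.fitLine(np.c_[xs,ys].astype(np.float32),2,0,.01,.01).ravel()
        print(ce[i],st[i],v)
        for z in(.095,.184):
            p=onplane(d,[v[2:],v[2:]+20*v[:2]],z);print(z,p[0],np.arctan2(*(p[1]-p[0])[[1,0]]))
A=[.4995,.091]
print(proj(d,[[.501,.091,.148],[.501,.091,.184],[.501,.091,.095]]))
E
```

```text
[359.8692  83.0561] [348  71  25  25 107] [  0.6939  -0.72   359.8692  83.0561]
0.095 [0.482 0.134 0.095] 1.9654396032875714
0.184 [0.4828 0.1234 0.184 ] 1.9654396032875723
[317.8564 119.105 ] [310 112  17  16 181] [  0.9033  -0.4289 317.8564 119.105 ]
0.095 [0.4973 0.0839 0.095 ] 1.6049140036416512
0.184 [0.4936 0.0878 0.184 ] 1.6049140036416494
[[326.057  123.605 ]
 [326.1114 127.2298]
 [325.9998 119.7938]]
```

View pics/c2.png

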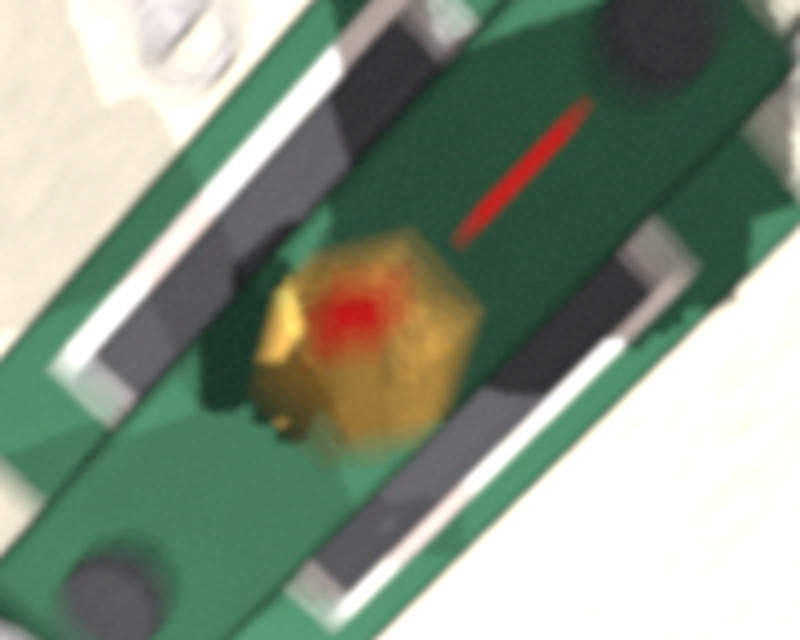

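The red end lies to the left of the head, pointing to about 182° in the world. Press +y is at about 112.6°, so the screw is at about -1.2 rad. I'm turning the tool across the bar and lowering it above the axis for a close look.

>>> {"method": "drive_tool", "body": {
  "moves": [
    {"tx": 0.288,"ty": 0,"tz": 0.28,"wx": 0,"wy": 0,"wz": 0,"claw": 85},
    {"tx": 0.288,"ty": 0,"tz": 0.28,"wx": 0,"wy": 0,"wz": 0,"claw": 85},
    {"tx": 0,"ty": 0,"tz": 0,"wx": 0,"wy": 0,"wz": -0.09,"claw": 85},
    {"tx": 0,"ty": 0,"tz": 0,"wx": 0,"wy": 0,"wz": -0.09,"claw": 85},
    {"tx": 0,"ty": 0,"tz": 0,"wx": 0,"wy": 0,"wz": -0.09,"claw": 85},
    {"tx": 0,"ty": 0,"tz": 0,"wx": 0,"wy": 0,"wz": 0,"claw": 85}
  ]
}}

```text
time: 3.95
ee_pos: [0.5013, 0.0929, 0.2744]
tool_rot: [[-1.0, -0.027, 0.0], [-0.027, 1.0, 0.0], [-0.0, 0.0, -1.0]]
force: [0.1, -0.0, 0.3]
grip_width: 0.0851
gripper_force: 0.0
```

```bash
python3 look.py w3; python3 - <<'E'
import cv2,numpy as np
c=cv2.imread("pics/w3.png");c=np.clip(c*1.6,0,255).astype(np.uint8);cv2.imwrite("pics/w3b.png",cv2.resize(c,(800,500)))
E
```

```text
3.95 [0.5013 0.0929 0.2744] [[-0.9996 -0.0268  0.0001]
 [-0.0268  0.9996  0.0001]
 [-0.0001  0.0001 -1.    ]] [-0.016  -0.0548  2.0056  0.0001  1.1906 -1.6136] [ 0.079  -0.0292  0.2936] [-0.0064 -0.0449 -0.0069]
cam [0.4245 0.0907 0.345 ]
screw_head [ 0.3513  0.0507 -0.0004] 0.26
nut_top [0.5054 0.0893 0.1488] 0.72
mark [0.4806 0.136  0.0953] 0.86
press [0.4981 0.0926 0.0019] 0.93
bushing [0.4996 0.0906 0.0972] 0.67
```

View pics/w3b.png

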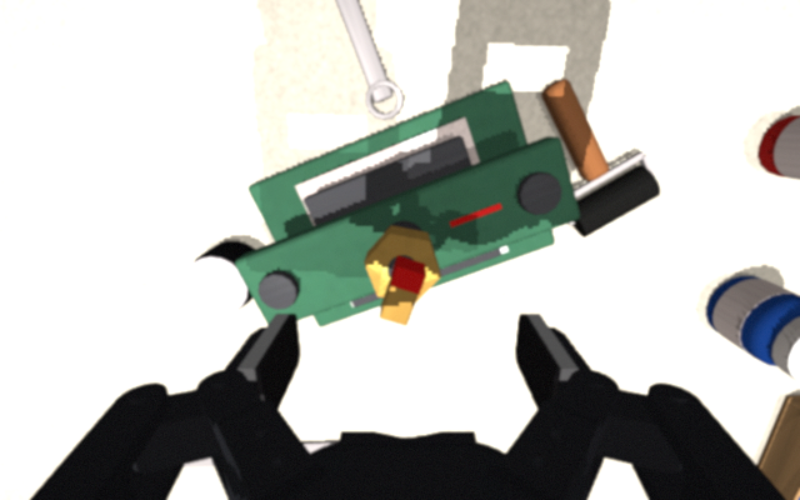

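The view is sharp: head bar from the red end at (410,260) to the brass end at (395,320), nut around (403,260), red line from (452,223) to (501,208), cap nuts at (540,193) and (278,290), all in the 800x500 picture. I'll crop it to measure.

```bash
python3 - <<'E'
from h import *
import pickle
np.set_printoptions(precision=4,suppress=True)
d=pickle.load(open("d.pkl","rb"));im=d["image"]
c=im[165:270,270:370,::-1];c=np.clip(c.astype(float)*1.3,0,255).astype(np.uint8)
cv2.imwrite("pics/c3.png",cv2.resize(c,None,fx=5.7,fy=5.7,interpolation=cv2.INTER_CUBIC))
bar=np.array([[410.5,260],[394.5,320.5]])*.8
p=onplane(d,bar,.1845);print("bar",p,p.mean(0),np.arctan2(*(p[0]-p[1])[[1,0]]))
q=onplane(d,np.array([[540,193],[278,290]])*.8,.104);print("caps",q,q.mean(0),np.arctan2(*(q[0]-q[1])[[1,0]]),np.linalg.norm(q[0]-q[1]))
r=onplane(d,np.array([[452,223.5],[501,208]])*.8,.095);print("line",r,np.arctan2(*(r[1]-r[0])[[1,0]]),np.linalg.norm(r[0]-r[1]))
E
```

```text
bar [[0.4819 0.0938 0.1845]
 [0.5127 0.087  0.1845]] [0.4973 0.0904 0.1845] 2.9268232138646075
caps [[0.4628 0.1773 0.104 ]
 [0.5354 0.0036 0.104 ]] [0.4991 0.0904 0.104 ] 1.9669069097925451 0.18830794635739265
line [[0.4868 0.123  0.095 ]
 [0.4751 0.1554 0.095 ]] 1.9161188665845503 0.03444453905643951
```

View pics/c3.png

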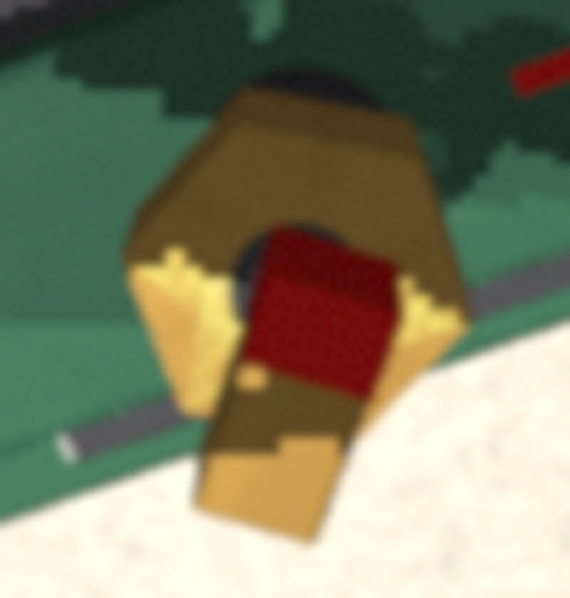

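```bash
cat > m3.py <<'E'
from h import *
import pickle
np.set_printoptions(precision=4,suppress=True)
d=pickle.load(open("d.pkl","rb"));im=d["image"]
o=lambda a:np.array(a)/5.7+[270,165]
an=lambda v:np.degrees(np.arctan2(v[1],v[0]))
p=onplane(d,o([(262,278),(395,312),(315,543),(197,508)]),.1845)
print(p.mean(0),[(an(p[(i+1)%4]-p[i]),np.linalg.norm(p[(i+1)%4]-p[i])) for i in range(4)])
p=onplane(d,o([(135,265),(240,125),(418,158),(468,325),(370,430),(185,415)]),.148)
print(p.mean(0),(p[0]+p[3])/2,[(an(p[(i+1)%6]-p[i]),np.linalg.norm(p[(i+1)%6]-p[i])) for i in range(6)])
# red line & cap fits at subpixel
r,g,b=[im[:,:,i].astype(int) for i in range(3)]
m=((r>70)&(g<r/2)&(b<r/2)).astype(np.uint8);m[:,:350]=0;m[190:]=0;m[:,410:]=0
ys,xs=np.where(m);v=cv2.fitLine(np.c_[xs,ys].astype(np.float32),2,0,.01,.01).ravel();q=onplane(d,[v[2:],v[2:]+15*v[:2]],.095);print(len(xs),q,an(q[1]-q[0]))
E
python3 m3.py
```

```text
[0.5002 0.0901 0.1845] [(np.float64(76.21659148503514), np.float64(0.013777927897238511)), (np.float64(-15.593440674256886), np.float64(0.027254947418625244)), (np.float64(-106.92488960878916), np.float64(0.01295043217421054)), (np.float64(166.18654923186327), np.float64(0.02653164610829483))]
[0.5008 0.0909 0.148 ] [0.5016 0.0909 0.148 ] [(np.float64(145.17540059159447), np.float64(0.022000255123528472)), (np.float64(80.60931775769802), np.float64(0.02160560925208912)), (np.float64(18.464564673820217), np.float64(0.022481021121030616)), (np.float64(-38.48033101291618), np.float64(0.01858704547487887)), (np.float64(-93.55439855248909), np.float64(0.023319058487750753)), (np.float64(-162.79522026654982), np.float64(0.020825394232060774))]
198 [[0.4797 0.1394 0.095 ]
 [0.4749 0.1509 0.095 ]] 112.59936014315913
```

Measured: axis at (0.5005, 0.0905), bar at 165.3°, set direction 112.6°, nut flat normals at 51.6° mod 60. I'm aligning and gripping the head.

>>> {"method": "drive_tool", "body": {
  "moves": [
    {"tx": 0.01,"ty": -0.024,"tz": 0,"wx": 0,"wy": 0,"wz": 0.09,"claw": 40},
    {"tx": 0,"ty": 0,"tz": 0,"wx": 0,"wy": 0,"wz": 0.09,"claw": 40},
    {"tx": 0,"ty": 0,"tz": 0.222,"wx": 0,"wy": 0,"wz": 0,"claw": 40},
    {"tx": 0,"ty": 0,"tz": 0.222,"wx": 0,"wy": 0,"wz": 0,"claw": 30},
    {"tx": 0,"ty": 0,"tz": 0,"wx": 0,"wy": 0,"wz": 0,"claw": 10},
    {"tx": 0,"ty": 0,"tz": 0,"wx": 0,"wy": 0,"wz": 0,"claw": 10},
    {"tx": 0,"ty": 0,"tz": 0,"wx": 0,"wy": 0,"wz": 0,"claw": 10},
    {"tx": 0,"ty": 0,"tz": 0,"wx": 0,"wy": 0,"wz": 0,"claw": 10}
  ],
  "squeeze": 40
}}

```text
time: 5.3
ee_pos: [0.4997, 0.0901, 0.2277]
tool_rot: [[-0.967, 0.254, -0.004], [0.254, 0.967, 0.002], [0.004, 0.001, -1.0]]
force: [2.5, 4.8, -13.9]
grip_width: 0.0135
gripper_force: 40.2
```

```bash
cat > st.py <<'E'
from h import *
np.set_printoptions(precision=4,suppress=True)
s=state();R=np.array(s["tool_rot"]);print(s["time"],np.array(s["ee_pos"]),"yang",np.degrees(np.arctan2(R[1,1],R[0,1])),"F",np.array(s["force"]),"M",np.array(s["wrist_torque"]),"w",s["grip_width"],s["gripper_force"],s["joint_pos"][5],"tilt",R[:2,2])
E
python3 st.py
```

```text
5.3 [0.4997 0.0901 0.2277] yang 75.29806305798267 F [  2.5123   4.7642 -13.9461] M [ 0.6721 -0.2541  0.0828] w 0.013541358952828625 40.225834250450134 -1.3375783001898072 tilt [-0.0036  0.0021]
```

>>> {"method": "drive_tool", "body": {
  "moves": [
    {"tx": 0,"ty": 0,"tz": 0,"wx": 0,"wy": 0,"wz": 0.0976,"claw": 10},
    {"tx": 0,"ty": 0,"tz": 0,"wx": 0,"wy": 0,"wz": 0.0976,"claw": 10},
    {"tx": 0,"ty": 0,"tz": 0,"wx": 0,"wy": 0,"wz": 0.0976,"claw": 10},
    {"tx": 0,"ty": 0,"tz": 0,"wx": 0,"wy": 0,"wz": 0.0976,"claw": 10},
    {"tx": 0,"ty": 0,"tz": 0,"wx": 0,"wy": 0,"wz": 0.0976,"claw": 10},
    {"tx": 0,"ty": 0,"tz": 0,"wx": 0,"wy": 0,"wz": 0.0976,"claw": 10},
    {"tx": 0,"ty": 0,"tz": 0,"wx": 0,"wy": 0,"wz": 0,"claw": 10},
    {"tx": 0,"ty": 0,"tz": 0,"wx": 0,"wy": 0,"wz": 0,"claw": 10}
  ]
}}

```text
time: 6.3
ee_pos: [0.4998, 0.0904, 0.2266]
tool_rot: [[-0.383, 0.924, -0.002], [0.924, 0.383, 0.003], [0.004, -0.001, -1.0]]
force: [5.5, 5.7, -18.9]
grip_width: 0.0136
gripper_force: 39.6
```

```bash
python3 st.py
```

```text
6.3 [0.4998 0.0904 0.2266] yang 22.52263209823072 F [  5.52     5.6726 -18.8507] M [ 0.9104 -0.8611 -0.0507] w 0.013597403582055518 39.64845299720764 -0.4171729333817343 tilt [-0.0023  0.0035]
```

>>> {"method": "drive_tool", "body": {
  "moves": [
    {"tx": 0,"ty": 0,"tz": 0,"wx": 0,"wy": 0,"wz": 0,"claw": 85},
    {"tx": 0,"ty": 0,"tz": 0,"wx": 0,"wy": 0,"wz": 0,"claw": 85},
    {"tx": 0,"ty": 0,"tz": 0,"wx": 0,"wy": 0,"wz": 0,"claw": 85},
    {"tx": 0,"ty": 0,"tz": -0.25,"wx": 0,"wy": 0,"wz": 0,"claw": 85},
    {"tx": 0,"ty": 0,"tz": -0.25,"wx": 0,"wy": 0,"wz": 0,"claw": 85},
    {"tx": 0,"ty": 0,"tz": 0,"wx": 0,"wy": 0,"wz": 0,"claw": 85},
    {"tx": 0,"ty": 0,"tz": 0,"wx": 0,"wy": 0,"wz": 0,"claw": 85}
  ]
}}

```text
time: 7.18
ee_pos: [0.5007, 0.0892, 0.2794]
tool_rot: [[-0.384, 0.923, -0.001], [0.923, 0.384, -0.0], [0.0, -0.001, -1.0]]
force: [0.3, 0.4, 0.3]
grip_width: 0.0853
gripper_force: 0.0
```

```bash
python3 st.py; python3 look.py w4; python3 - <<'E'
from h import *
import pickle
d=pickle.load(open("d.pkl","rb"));im=d["image"]
u,v=proj(d,[[.5005,.0905,.165]])[0];print(u,v)
x0,y0=int(u)-65,int(v)-60;print(x0,y0)
c=np.clip(im[y0:y0+110,x0:x0+140,::-1]*1.3,0,255).astype(np.uint8)
cv2.imwrite("pics/c4.png",cv2.resize(c,None,fx=5.4,fy=5.4,interpolation=cv2.INTER_CUBIC))
E
```

```text
7.175 [0.5007 0.0892 0.2794] yang 22.596922890485835 F [0.2847 0.3557 0.2654] M [0.0309 0.0569 0.0413] w 0.08527789945789126 0.0 -0.41771485390116136 tilt [-0.0005 -0.0001]
7.175 [0.5007 0.0892 0.2794] [[-0.3842  0.9232 -0.0005]
 [ 0.9232  0.3842 -0.0001]
 [ 0.0001 -0.0005 -1.    ]] [-0.0234 -0.0627  2.0036 -0.0001  1.2012 -0.4177] [0.2847 0.3557 0.2654] [0.0309 0.0569 0.0413]
cam [0.4714 0.1604 0.35  ]
screw_head [0.5013 0.0862 0.1853] 0.79
nut_top [0.5038 0.0886 0.147 ] 0.66
mark [0.4801 0.1359 0.0937] 0.85
jam_nut [0.5052 0.0941 0.1347] 0.75
bushing [0.502  0.0896 0.0956] 0.44
326.2150534442975 221.38883123112845
261 161
```

View pics/c4.png

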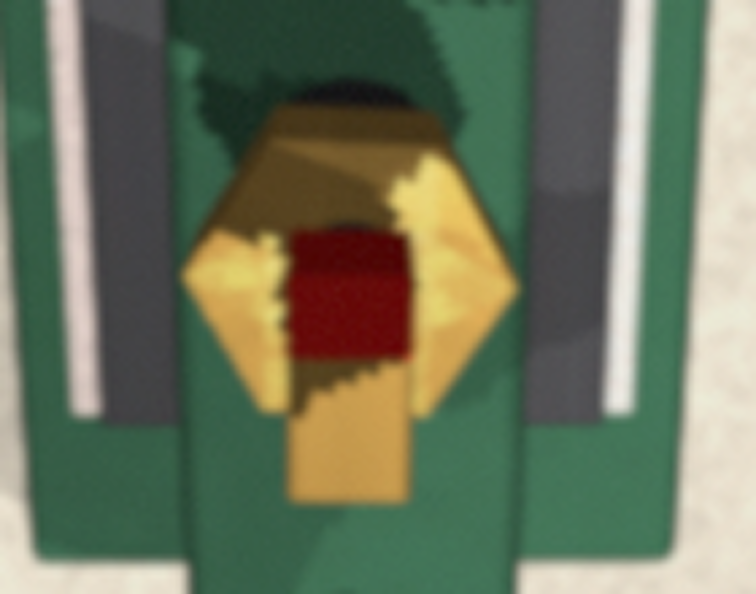

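The bar is square to the bridge: red end up at (350,310) in the crop, nut corners at (183,275), (275,138), (443,140), (518,287), (428,418) and (262,412). I'll measure the line and nut angles.

```bash
python3 - <<'E'
from h import *
import pickle
np.set_printoptions(precision=4,suppress=True)
d=pickle.load(open("d.pkl","rb"));im=d["image"]
o=lambda a:np.array(a)/5.4+[261,161]
an=lambda v:np.degrees(np.arctan2(v[1],v[0]))
p=onplane(d,o([(290,272),(410,274),(410,503),(287,503)]),.183)
print(p.mean(0),[(an(p[(i+1)%4]-p[i])) for i in range(4)])
p=onplane(d,o([(183,275),(275,138),(443,140),(518,287),(428,418),(262,412)]),.148)
a=np.array([an(p[(i+1)%6]-p[i]) for i in range(6)]);print((p[0]+p[3])/2,p.mean(0),a,a%60)
r,g,b=[im[:,:,i].astype(int) for i in range(3)]
m=((r>70)&(g<r/2)&(b<r/2)).astype(np.uint8);m[:,:290]=0;m[185:]=0;m[:,370:]=0
ys,xs=np.where(m);v=cv2.fitLine(np.c_[xs,ys].astype(np.float32),2,0,.01,.01).ravel();q=onplane(d,[v[2:],v[2:]-15*v[:2]],.095);print(len(xs),v,q,an(q[1]-q[0]))
# caps
gr=cv2.cvtColor(im,cv2.COLOR_RGB2GRAY)
E
python3 - <<'E'
E
```

```text
[0.5004 0.09   0.183 ] [np.float64(21.616285109966498), np.float64(-66.74689216157526), np.float64(-157.35203685222675), np.float64(111.2577753439081)]
[0.5005 0.0899 0.148 ] [0.5006 0.09   0.148 ] [  79.1422   21.919   -40.4276  -98.8346 -159.6279  139.6267] [19.1422 21.919  19.5724 21.1654 20.3721 19.6267]
223 [ -0.       1.     325.0179 131.    ] [[0.4795 0.1382 0.095 ]
 [0.4749 0.1493 0.095 ]] 112.56110847733528
```

Bar at 112.5° against the line at 112.56°: the screw is set. The nut flats are at 50.3° mod 60, so I'm gripping at 110.3° to leave room for the whole turn.

>>> {"method": "drive_tool", "body": {
  "moves": [
    {"tx": 0.01,"ty": 0,"tz": 0,"wx": 0,"wy": 0,"wz": -0.1083,"claw": 85},
    {"tx": 0,"ty": 0,"tz": 0,"wx": 0,"wy": 0,"wz": -0.1083,"claw": 85},
    {"tx": 0,"ty": 0,"tz": 0,"wx": 0,"wy": 0,"wz": -0.1083,"claw": 85},
    {"tx": 0,"ty": 0,"tz": 0,"wx": 0,"wy": 0,"wz": -0.1083,"claw": 85},
    {"tx": 0,"ty": 0,"tz": 0,"wx": 0,"wy": 0,"wz": -0.1083,"claw": 85},
    {"tx": 0,"ty": 0,"tz": 0,"wx": 0,"wy": 0,"wz": -0.1083,"claw": 85},
    {"tx": 0,"ty": 0,"tz": 0,"wx": 0,"wy": 0,"wz": -0.1083,"claw": 85},
    {"tx": 0,"ty": 0,"tz": 0,"wx": 0,"wy": 0,"wz": -0.1083,"claw": 85},
    {"tx": 0,"ty": 0,"tz": 0,"wx": 0,"wy": 0,"wz": -0.1083,"claw": 85},
    {"tx": 0,"ty": 0,"tz": 0.425,"wx": 0,"wy": 0,"wz": 0,"claw": 65},
    {"tx": 0,"ty": 0,"tz": 0.425,"wx": 0,"wy": 0,"wz": 0,"claw": 65},
    {"tx": 0,"ty": 0,"tz": 0,"wx": 0,"wy": 0,"wz": 0,"claw": 55}
  ]
}}

```text
time: 9.02
ee_pos: [0.4981, 0.0903, 0.1912]
tool_rot: [[-0.938, -0.347, -0.009], [-0.347, 0.938, 0.0], [0.008, 0.003, -1.0]]
force: [0.2, 0.9, -0.6]
grip_width: 0.055
gripper_force: 0.0
```

```bash
python3 st.py
```

```text
9.025 [0.4981 0.0903 0.1912] yang 110.32414006616398 F [ 0.2014  0.8756 -0.6245] M [-0.0101 -0.0368  0.0116] w 0.05501858479956635 0.0 -1.9469347459844428 tilt [-0.009   0.0002]
```

>>> {"method": "drive_tool", "body": {
  "moves": [
    {"tx": 0,"ty": 0,"tz": 0,"wx": 0,"wy": 0,"wz": 0,"claw": 45},
    {"tx": 0,"ty": 0,"tz": 0,"wx": 0,"wy": 0,"wz": 0,"claw": 34},
    {"tx": 0,"ty": 0,"tz": 0,"wx": 0,"wy": 0,"wz": 0,"claw": 34},
    {"tx": 0,"ty": 0,"tz": 0,"wx": 0,"wy": 0,"wz": 0,"claw": 34},
    {"tx": 0,"ty": 0,"tz": 0,"wx": 0,"wy": 0,"wz": 0,"claw": 34}
  ],
  "squeeze": 60
}}

```text
time: 9.65
ee_pos: [0.5016, 0.0907, 0.1974]
tool_rot: [[-0.938, -0.347, 0.004], [-0.347, 0.938, 0.001], [-0.004, -0.0, -1.0]]
force: [-1.8, 3.1, 6.5]
grip_width: 0.0366
gripper_force: 60.9
```

```bash
python3 st.py
```

```text
9.65 [0.5016 0.0907 0.1974] yang 110.32040930643278 F [-1.8174  3.0679  6.5087] M [ 0.4935  0.3225 -0.0335] w 0.03664868931812848 60.85598349105567 -1.9468881284305668 tilt [0.0035 0.0011]
```

>>> {"method": "drive_tool", "body": {
  "moves": [
    {"tx": 0,"ty": 0,"tz": 0.0016,"wx": 0,"wy": 0,"wz": 0.08,"claw": 34},
    {"tx": 0,"ty": 0,"tz": 0.0016,"wx": 0,"wy": 0,"wz": 0.08,"claw": 34},
    {"tx": 0,"ty": 0,"tz": 0.0016,"wx": 0,"wy": 0,"wz": 0.08,"claw": 34},
    {"tx": 0,"ty": 0,"tz": 0.0016,"wx": 0,"wy": 0,"wz": 0.08,"claw": 34}
  ]
}}

```text
time: 10.15
ee_pos: [0.5017, 0.09, 0.1968]
tool_rot: [[-0.989, 0.15, 0.004], [0.15, 0.989, -0.001], [-0.004, -0.001, -1.0]]
force: [-1.3, -0.6, 6.3]
grip_width: 0.0367
gripper_force: 61.0
```

```bash
python3 st.py
```

```text
10.15 [0.5017 0.09   0.1968] yang 81.36950982103603 F [-1.2611 -0.5518  6.3451] M [-0.0514  0.397   0.1586] w 0.036696498558433426 60.99767118226737 -1.440707920270546 tilt [ 0.0036 -0.0014]
```

>>> {"method": "drive_tool", "body": {
  "moves": [
    {"tx": 0,"ty": 0,"tz": 0.0016,"wx": 0,"wy": 0,"wz": 0.08,"claw": 34},
    {"tx": 0,"ty": 0,"tz": 0.0016,"wx": 0,"wy": 0,"wz": 0.08,"claw": 34}
  ]
}}

```text
time: 10.4
ee_pos: [0.5016, 0.0896, 0.1965]
tool_rot: [[-0.92, 0.391, 0.003], [0.391, 0.92, -0.002], [-0.004, -0.001, -1.0]]
force: [-2.8, -2.4, 6.5]
grip_width: 0.0368
gripper_force: 61.1
```

```bash
python3 st.py
```

```text
10.4 [0.5016 0.0896 0.1965] yang 66.9850043797195 F [-2.7991 -2.3554  6.4871] M [-0.2617  0.4845  0.0971] w 0.03678443324307309 61.0569376219064 -1.1894176762808366 tilt [ 0.0031 -0.0024]
```

>>> {"method": "drive_tool", "body": {
  "moves": [
    {"tx": 0,"ty": 0,"tz": 0.0016,"wx": 0,"wy": 0,"wz": 0.08,"claw": 34},
    {"tx": 0,"ty": 0,"tz": 0.0016,"wx": 0,"wy": 0,"wz": 0.08,"claw": 34}
  ]
}}

```text
time: 10.65
ee_pos: [0.5015, 0.0893, 0.1961]
tool_rot: [[-0.794, 0.607, 0.002], [0.607, 0.794, -0.003], [-0.004, -0.001, -1.0]]
force: [-5.1, -2.8, 7.6]
grip_width: 0.0369
gripper_force: 61.1
```

```bash
python3 st.py
```

```text
10.65 [0.5015 0.0893 0.1961] yang 52.60201112038169 F [-5.1217 -2.832   7.6053] M [-0.5113  0.6703  0.1283] w 0.03687305691570739 61.14333834964782 -0.9381055022844976 tilt [ 0.0022 -0.0034]
```

>>> {"method": "drive_tool", "body": {
  "moves": [
    {"tx": 0,"ty": 0,"tz": 0.0016,"wx": 0,"wy": 0,"wz": 0.08,"claw": 34},
    {"tx": 0,"ty": 0,"tz": 0.0016,"wx": 0,"wy": 0,"wz": 0.08,"claw": 34}
  ]
}}

```text
time: 10.9
ee_pos: [0.5012, 0.089, 0.1958]
tool_rot: [[-0.619, 0.786, 0.001], [0.786, 0.619, -0.004], [-0.004, -0.002, -1.0]]
force: [-4.2, -3.4, 8.5]
grip_width: 0.037
gripper_force: 61.3
```

```bash
python3 st.py
```

```text
10.9 [0.5012 0.089  0.1958] yang 38.211475934240816 F [-4.2194 -3.4261  8.5232] M [-0.6472  0.8338  0.1484] w 0.0370325605404396 61.253972221165895 -0.686769581605375 tilt [ 0.0011 -0.0042]
```

>>> {"method": "drive_tool", "body": {
  "moves": [
    {"tx": 0,"ty": 0,"tz": 0.0016,"wx": 0,"wy": 0,"wz": 0.08,"claw": 34},
    {"tx": 0,"ty": 0,"tz": 0.0016,"wx": 0,"wy": 0,"wz": 0.08,"claw": 34}
  ]
}}

```text
time: 11.15
ee_pos: [0.5009, 0.0888, 0.1954]
tool_rot: [[-0.404, 0.915, -0.0], [0.915, 0.404, -0.005], [-0.004, -0.002, -1.0]]
force: [-6.0, -4.9, 9.2]
grip_width: 0.0368
gripper_force: 61.4
```

```bash
python3 st.py
```

```text
11.15 [0.5009 0.0888 0.1954] yang 23.82269733951058 F [-5.9736 -4.8548  9.1908] M [-0.8311  1.0527  0.1589] w 0.03682676876100529 61.38047934975475 -0.43545599090457904 tilt [-0.0002 -0.0048]
```

>>> {"method": "drive_tool", "body": {
  "moves": [
    {"tx": 0,"ty": 0,"tz": 0.0012,"wx": 0,"wy": 0,"wz": 0.08,"claw": 34},
    {"tx": 0,"ty": 0,"tz": 0.0012,"wx": 0,"wy": 0,"wz": 0.08,"claw": 34}
  ]
}}

```text
time: 11.4
ee_pos: [0.5005, 0.0887, 0.1951]
tool_rot: [[-0.164, 0.986, -0.002], [0.986, 0.164, -0.005], [-0.005, -0.002, -1.0]]
force: [-6.5, -5.2, 10.3]
grip_width: 0.0371
gripper_force: 61.4
```

```bash
python3 st.py
```

```text
11.4 [0.5005 0.0887 0.1951] yang 9.430616820899399 F [-6.5267 -5.1875 10.2944] M [-0.8     1.1723  0.1055] w 0.037097964071660314 61.44673624075949 -0.184163467536244 tilt [-0.0016 -0.0051]
```

>>> {"method": "drive_tool", "body": {
  "moves": [
    {"tx": 0,"ty": 0,"tz": 0.0012,"wx": 0,"wy": 0,"wz": 0.08,"claw": 34},
    {"tx": 0,"ty": 0,"tz": 0.0012,"wx": 0,"wy": 0,"wz": 0.08,"claw": 34}
  ]
}}

```text
time: 11.65
ee_pos: [0.5002, 0.0887, 0.1948]
tool_rot: [[0.087, 0.996, -0.003], [0.996, -0.087, -0.005], [-0.005, -0.003, -1.0]]
force: [-9.0, -5.0, 10.2]
grip_width: 0.0372
gripper_force: 61.5
```

```bash
python3 st.py
```

```text
11.65 [0.5002 0.0887 0.1948] yang -4.966724232454507 F [-9.0238 -4.9672 10.1725] M [-0.8563  1.4202  0.1188] w 0.03715788938423456 61.50960826780647 0.06717595633781417 tilt [-0.003  -0.0051]
```

>>> {"method": "drive_tool", "body": {
  "moves": [
    {"tx": 0,"ty": 0,"tz": 0.0012,"wx": 0,"wy": 0,"wz": 0.08,"claw": 34},
    {"tx": 0,"ty": 0,"tz": 0.0012,"wx": 0,"wy": 0,"wz": 0.08,"claw": 34}
  ]
}}

```text
time: 11.9
ee_pos: [0.4998, 0.0888, 0.1945]
tool_rot: [[0.332, 0.943, -0.004], [0.943, -0.332, -0.005], [-0.006, -0.002, -1.0]]
force: [-8.9, -4.8, 12.2]
grip_width: 0.0368
gripper_force: 61.6
```

```bash
python3 st.py
```

```text
11.9 [0.4998 0.0888 0.1945] yang -19.361686197003767 F [-8.9001 -4.7648 12.17  ] M [-0.6705  1.6191  0.2358] w 0.036791234800377215 61.61911063827574 0.3183968508738866 tilt [-0.0042 -0.0048]
```

>>> {"method": "drive_tool", "body": {
  "moves": [
    {"tx": 0,"ty": 0,"tz": 0.0008,"wx": 0,"wy": 0,"wz": 0.05,"claw": 34}
  ]
}}

```text
time: 12.02
ee_pos: [0.4998, 0.0889, 0.1944]
tool_rot: [[0.403, 0.915, -0.004], [0.915, -0.403, -0.005], [-0.006, -0.002, -1.0]]
force: [-9.9, -4.8, 11.3]
grip_width: 0.0368
gripper_force: 61.6
```

```bash
python3 st.py
```

```text
12.025 [0.4998 0.0889 0.1944] yang -23.779534776408592 F [-9.8938 -4.8318 11.2643] M [-0.6609  1.5707  0.2422] w 0.036754673978699574 61.6309458296746 0.39547817233152555 tilt [-0.0044 -0.0046]
```

>>> {"method": "drive_tool", "body": {
  "moves": [
    {"tx": 0,"ty": 0,"tz": 0.0008,"wx": 0,"wy": 0,"wz": 0.05,"claw": 34}
  ]
}}

```text
time: 12.15
ee_pos: [0.4997, 0.089, 0.1943]
tool_rot: [[0.473, 0.881, -0.005], [0.881, -0.473, -0.005], [-0.006, -0.002, -1.0]]
force: [-9.1, -2.9, 12.3]
grip_width: 0.0368
gripper_force: 61.7
```

```bash
python3 st.py
```

```text
12.15 [0.4997 0.089  0.1943] yang -28.238576109717464 F [-9.1161 -2.89   12.2895] M [-0.6085  1.6416  0.3259] w 0.03680429984283655 61.657613357529044 0.47342111404709714 tilt [-0.0047 -0.0046]
```

>>> {"method": "drive_tool", "body": {
  "moves": [
    {"tx": 0,"ty": 0,"tz": 0.0008,"wx": 0,"wy": 0,"wz": 0.045,"claw": 34}
  ]
}}

```text
time: 12.28
ee_pos: [0.4997, 0.0891, 0.1943]
tool_rot: [[0.534, 0.846, -0.005], [0.846, -0.534, -0.004], [-0.006, -0.002, -1.0]]
force: [-9.9, -4.1, 13.4]
grip_width: 0.0364
gripper_force: 61.7
```

```bash
python3 st.py
```

```text
12.275 [0.4997 0.0891 0.1943] yang -32.258490030827424 F [-9.9494 -4.0555 13.386 ] M [-0.5756  1.7355  0.4314] w 0.036443867073869526 61.6802582424134 0.5436355016436625 tilt [-0.0048 -0.0045]
```

>>> {"method": "drive_tool", "body": {
  "moves": [
    {"tx": 0,"ty": 0,"tz": 0.0005,"wx": 0,"wy": 0,"wz": 0.033,"claw": 34}
  ]
}}

```text
time: 12.4
ee_pos: [0.4996, 0.0891, 0.1942]
tool_rot: [[0.576, 0.817, -0.005], [0.817, -0.576, -0.004], [-0.006, -0.001, -1.0]]
force: [-9.6, -2.8, 12.7]
grip_width: 0.0366
gripper_force: 61.7
```

```bash
python3 st.py
```

```text
12.4 [0.4996 0.0891 0.1942] yang -35.18230829363534 F [-9.6049 -2.8371 12.7139] M [-0.6041  1.7157  0.4404] w 0.036588906350568814 61.67997797951102 0.594792629736594 tilt [-0.005  -0.0044]
```

>>> {"method": "drive_tool", "body": {
  "moves": [
    {"tx": 0,"ty": 0,"tz": 0,"wx": 0,"wy": 0,"wz": 0.033,"claw": 34}
  ]
}}

```text
time: 12.52
ee_pos: [0.4996, 0.0892, 0.1941]
tool_rot: [[0.618, 0.787, -0.005], [0.786, -0.618, -0.004], [-0.007, -0.001, -1.0]]
force: [-9.9, -3.8, 12.7]
grip_width: 0.0372
gripper_force: 61.7
```

```bash
python3 st.py
```

```text
12.525 [0.4996 0.0892 0.1941] yang -38.14010679974032 F [-9.9425 -3.829  12.6863] M [-0.5533  1.6994  0.4088] w 0.03719274388137561 61.65417901240289 0.6463688301060837 tilt [-0.0051 -0.0043]
```

>>> {"method": "drive_tool", "body": {
  "moves": [
    {"tx": 0,"ty": 0,"tz": 0,"wx": 0,"wy": 0,"wz": 0,"claw": 34}
  ],
  "squeeze": 100
}}

```text
time: 12.65
ee_pos: [0.4996, 0.0892, 0.1943]
tool_rot: [[0.617, 0.787, -0.005], [0.787, -0.617, -0.004], [-0.007, -0.002, -1.0]]
force: [-10.6, -3.6, 12.7]
grip_width: 0.0364
gripper_force: 98.5
```

```bash
python3 st.py
```

```text
12.65 [0.4996 0.0892 0.1943] yang -38.119104610310096 F [-10.5747  -3.5943  12.6683] M [-0.6038  1.7849  0.1714] w 0.03642460461617063 98.53098674677312 0.6458900302624647 tilt [-0.0052 -0.0042]
```

>>> {"method": "drive_tool", "body": {
  "moves": [
    {"tx": 0,"ty": 0,"tz": 0,"wx": 0,"wy": 0,"wz": 0.02,"claw": 34}
  ]
}}

```text
time: 12.78
ee_pos: [0.4996, 0.0892, 0.1943]
tool_rot: [[0.641, 0.767, -0.005], [0.767, -0.641, -0.004], [-0.007, -0.001, -1.0]]
force: [-10.2, -3.5, 13.5]
grip_width: 0.036
gripper_force: 98.5
```

```bash
python3 st.py
```

```text
12.775 [0.4996 0.0892 0.1943] yang -39.888864051681615 F [-10.198   -3.498   13.4523] M [-0.6002  1.762   0.4373] w 0.03598019900289039 98.47315102815628 0.6769488543370372 tilt [-0.0052 -0.0043]
```

>>> {"method": "drive_tool", "body": {
  "moves": [
    {"tx": 0,"ty": 0,"tz": 0,"wx": 0,"wy": 0,"wz": 0.03,"claw": 34}
  ]
}}

```text
time: 12.9
ee_pos: [0.4996, 0.0893, 0.1942]
tool_rot: [[0.677, 0.736, -0.005], [0.736, -0.677, -0.004], [-0.007, -0.001, -1.0]]
force: [-10.6, -3.0, 12.8]
grip_width: 0.036
gripper_force: 98.5
```

```bash
python3 st.py
```

```text
12.9 [0.4996 0.0893 0.1942] yang -42.607658157366224 F [-10.6162  -2.9955  12.7871] M [-0.5502  1.7304  0.501 ] w 0.03600438423944858 98.45284891314805 0.724424972436437 tilt [-0.0052 -0.0042]
```

>>> {"method": "drive_tool", "body": {
  "moves": [
    {"tx": 0,"ty": 0,"tz": 0,"wx": 0,"wy": 0,"wz": 0.015,"claw": 34}
  ]
}}

```text
time: 13.02
ee_pos: [0.4995, 0.0893, 0.1942]
tool_rot: [[0.694, 0.72, -0.005], [0.72, -0.694, -0.004], [-0.007, -0.001, -1.0]]
force: [-10.0, -2.7, 11.9]
grip_width: 0.0364
gripper_force: 98.5
```

```bash
python3 st.py
```

```text
13.025 [0.4995 0.0893 0.1942] yang -43.91774542396843 F [-9.9757 -2.7314 11.9178] M [-0.4893  1.7669  0.5333] w 0.03639839000583622 98.45143058337271 0.7474111411148752 tilt [-0.0053 -0.0042]
```

Nipped at about 0.53 N m including friction. I'm letting go and lifting clear.

>>> {"method": "drive_tool", "body": {
  "moves": [
    {"tx": 0,"ty": 0,"tz": 0,"wx": 0,"wy": 0,"wz": 0,"claw": 85},
    {"tx": 0,"ty": 0,"tz": 0,"wx": 0,"wy": 0,"wz": 0,"claw": 85},
    {"tx": 0,"ty": 0,"tz": 0,"wx": 0,"wy": 0,"wz": 0,"claw": 85},
    {"tx": 0,"ty": 0,"tz": 0,"wx": 0,"wy": 0,"wz": 0,"claw": 85},
    {"tx": 0,"ty": 0,"tz": -0.3,"wx": 0,"wy": 0,"wz": 0,"claw": 85},
    {"tx": 0,"ty": 0,"tz": -0.3,"wx": 0,"wy": 0,"wz": 0,"claw": 85},
    {"tx": 0,"ty": 0,"tz": -0.4,"wx": 0,"wy": 0,"wz": 0,"claw": 85},
    {"tx": 0,"ty": 0,"tz": 0,"wx": 0,"wy": 0,"wz": 0,"claw": 85},
    {"tx": 0,"ty": 0,"tz": 0,"wx": 0,"wy": 0,"wz": 0,"claw": 85}
  ]
}}

```text
time: 14.15
ee_pos: [0.5003, 0.0902, 0.2913]
tool_rot: [[0.696, 0.718, -0.001], [0.718, -0.696, -0.0], [-0.001, -0.001, -1.0]]
force: [-0.2, -0.6, -0.6]
grip_width: 0.085
gripper_force: 0.0
```

```bash
python3 look.py w5; python3 - <<'E'
from h import *
import pickle
d=pickle.load(open("d.pkl","rb"));im=d["image"]
u,v=proj(d,[[.5005,.0905,.165]])[0]
x0,y0=max(int(u)-75,0),max(int(v)-75,0);print(x0,y0)
c=np.clip(im[y0:y0+140,x0:x0+180,::-1]*1.3,0,255).astype(np.uint8)
cv2.imwrite("pics/c5.png",cv2.resize(c,None,fx=4.2,fy=4.2,interpolation=cv2.INTER_CUBIC))
E
```

```text
14.15 [0.5003 0.0902 0.2913] [[ 0.696   0.718  -0.001 ]
 [ 0.718  -0.696  -0.    ]
 [-0.0007 -0.0007 -1.    ]] [-0.0214 -0.0745  1.9924 -0.0001  1.2247  0.7485] [-0.1639 -0.6027 -0.552 ] [-0.0269  0.0479 -0.0046]
cam [0.5544 0.1455 0.3618]
screw_head [0.5004 0.0893 0.1845] 0.71
nut_top [0.5036 0.0894 0.143 ] 0.72
mark [0.4809 0.1366 0.0953] 0.87
press [0.4976 0.0917 0.0033] 0.7
jam_nut [0.5003 0.0917 0.1294] 0.97
bushing [0.4993 0.0877 0.0978] 0.4
250 141
```

View pics/c5.png

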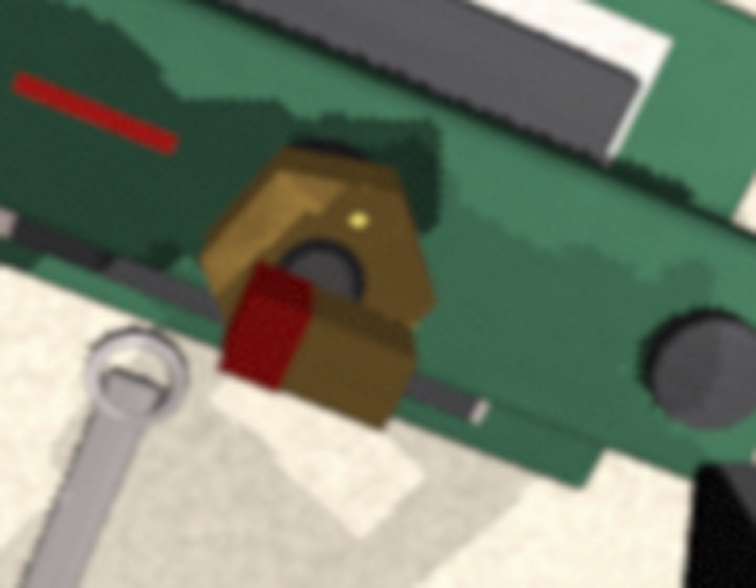

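The red end still points along the line: bar edge from (222,368) to (385,427), line from (15,82) to (175,147). I'll check the angles numerically.

```bash
python3 - <<'E'
from h import *
import pickle
d=pickle.load(open("d.pkl","rb"))
o=lambda a:np.array(a)/4.2+[250,141]
an=lambda v:np.degrees(np.arctan2(v[1],v[0]))
p=onplane(d,o([(222,368),(385,427),(250,302),(415,357)]),.183);print(an(p[0]-p[1]),an(p[2]-p[3]),p.mean(0))
q=onplane(d,o([(15,82),(175,147)]),.095);print(an(q[0]-q[1]))
p=onplane(d,o([(203,262),(283,172),(395,190),(435,303)]),.1445);print([an(p[i+1]-p[i])%60 for i in range(3)])
E
```

```text
114.27853027167066 116.22111415346876 [0.50001929 0.08977827 0.183     ]
112.95835948995696
[np.float64(4.924793833254303), np.float64(6.476692299741984), np.float64(5.665302758135709)]
```

The nut sprang back about 0.34 rad, as expected. The bar reading of 114–116° is coarse, so I'm rechecking it from the earlier viewpoint.

>>> {"method": "drive_tool", "body": {
  "moves": [
    {"tx": 0,"ty": 0,"tz": 0,"wx": 0,"wy": 0,"wz": -0.1056,"claw": 85},
    {"tx": 0,"ty": 0,"tz": 0,"wx": 0,"wy": 0,"wz": -0.1056,"claw": 85},
    {"tx": 0,"ty": 0,"tz": 0,"wx": 0,"wy": 0,"wz": -0.1056,"claw": 85},
    {"tx": 0,"ty": 0,"tz": 0,"wx": 0,"wy": 0,"wz": -0.1056,"claw": 85},
    {"tx": 0,"ty": 0,"tz": 0,"wx": 0,"wy": 0,"wz": -0.1056,"claw": 85},
    {"tx": 0,"ty": 0,"tz": 0,"wx": 0,"wy": 0,"wz": -0.1056,"claw": 85},
    {"tx": 0,"ty": 0,"tz": 0,"wx": 0,"wy": 0,"wz": -0.1056,"claw": 85},
    {"tx": 0,"ty": 0,"tz": 0,"wx": 0,"wy": 0,"wz": 0,"claw": 85},
    {"tx": 0,"ty": 0,"tz": 0,"wx": 0,"wy": 0,"wz": 0,"claw": 85}
  ]
}}

```text
time: 15.62
ee_pos: [0.5005, 0.0902, 0.2919]
tool_rot: [[-0.379, 0.925, -0.0], [0.925, 0.379, 0.0], [0.0, -0.0, -1.0]]
force: [-0.3, -0.2, -0.5]
grip_width: 0.0854
gripper_force: 0.0
```

```bash
python3 st.py; python3 look.py w6 >/dev/null; python3 - <<'E'
from h import *
import pickle
d=pickle.load(open("d.pkl","rb"));im=d["image"]
u,v=proj(d,[[.5005,.0905,.165]])[0]
x0,y0=int(u)-55,int(v)-90;print(x0,y0)
c=np.clip(im[y0:y0+130,x0:x0+110,::-1]*1.3,0,255).astype(np.uint8)
cv2.imwrite("pics/c6.png",cv2.resize(c,None,fx=4.6,fy=4.6,interpolation=cv2.INTER_CUBIC))
E
```

```text
15.625 [0.5005 0.0902 0.2919] yang 22.27680339905519 F [-0.349  -0.1941 -0.4847] M [ 0.041  -0.0016  0.0159] w 0.08542610837867154 0.0 -0.4102138644819152 tilt [-0.0003  0.    ]
270 125
```

View pics/c6.png

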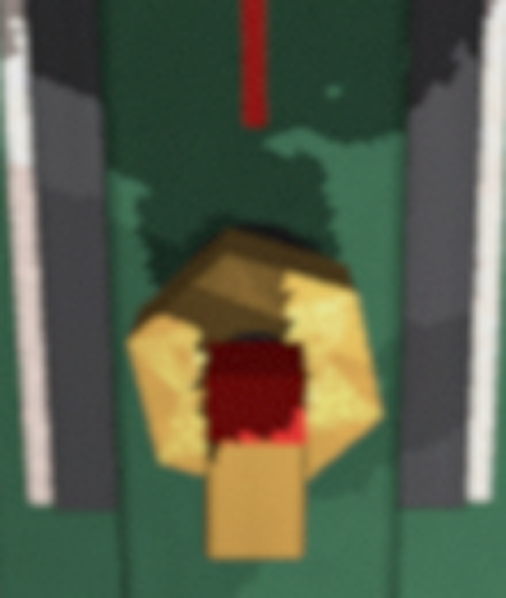

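The bar's sides, at x about 207 and 304 in the crop, run straight up the picture in line with the red line at x about 255. The screw stayed on its mark. I'm handing in.

```bash
python3 -c "
from workcell import close_job
print(close_job())"
```

```text
the job is handed in; nothing more can be done
None
```

The screw is set with its red end along the red line, the jam nut was nipped to about 0.53 N m (wrist reading, thread friction included), and the gripper has let go; the job was handed in at 15.7 s with no verdict shown.

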